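Enter a retest result on the desk keys

TASK

A memory module on the test jig needs a retest, so enter that on the three desk keys: with the fingertips, lightly press the square key down until it clicks and let it spring back up, then press the oblong key the same way to confirm, and withdraw. Do not touch the round key or its housing, do not shove or lift the key units, and leave the heat sinks, the USB stick and the marker between them where they are.

Things in the scene. Friction and masses are not known exactly. Their poses are not given: they have to be found in the camera images.
- unit_round: desk key unit: loose black housing 80 x 80 mm, 30 mm high, 0.6 kg, rubber foot, that stands on the bench; one white key stands up from the middle of its top. This unit's key is round, 44 mm across. Housings are alike and the three units may stand in any order. Origin: centre of the underside; z up.
- round_top (a point): centre of the upper face of the round key (round, 44 mm across), 44 mm above the bench when up, 14 mm above the housing; it moves down with the key
- key_round (a joint): travel of the round key in m: 0 = up, grows as it is pressed straight down, clicks at 0.004, stop at 0.008. Spring: about 1.5 N to start, 4 N at the click, 6.5 N at the stop; it springs back by itself
- unit_square: desk key unit: loose black housing 80 x 80 mm, 30 mm high, 0.6 kg, rubber foot, that stands on the bench; one white key stands up from the middle of its top. This unit's key is square, 40 x 40 mm. Housings are alike and the three units may stand in any order. Origin: centre of the underside; z up.
- square_top (a point): centre of the upper face of the square key (square, 40 x 40 mm), 44 mm above the bench when up, 14 mm above the housing; it moves down with the key
- key_square (a joint): travel of the square key in m: 0 = up, grows as it is pressed straight down, clicks at 0.004, stop at 0.008. Spring: about 1.5 N to start, 4 N at the click, 6.5 N at the stop; it springs back by itself
- unit_oblong: desk key unit: loose black housing 80 x 80 mm, 30 mm high, 0.6 kg, rubber foot, that stands on the bench; one white key stands up from the middle of its top. This unit's key is oblong, 26 x 60 mm (long side along the unit's y). Housings are alike and the three units may stand in any order. Origin: centre of the underside; z up.
- oblong_top (a point): centre of the upper face of the oblong key (oblong, 26 x 60 mm (long side along the unit's y)), 44 mm above the bench when up, 14 mm above the housing; it moves down with the key
- key_oblong (a joint): travel of the oblong key in m: 0 = up, grows as it is pressed straight down, clicks at 0.004, stop at 0.008. Spring: about 1.5 N to start, 4 N at the click, 6.5 N at the stop; it springs back by itself
- heat_sink_1: finned aluminium heat sink, 34 x 34 x 17 mm, loose on the bench between the key units; origin at the centre of its underside; to be left alone
- heat_sink_2: second finned aluminium heat sink, 34 x 34 x 17 mm, loose on the bench between the key units; origin at the centre of its underside; to be left alone
- usb_stick: black USB stick, 56 x 18 x 8 mm (long along its x), loose on the bench between the key units; origin at the centre of its underside; to be left alone
- marker_green: marker pen lying down, 128 x 20 x 22 mm (long along its x), loose on the bench between the key units; origin at the centre of its underside; to be left alone

How it is judged (in metres and radians):
On the way, in this order (a step that is already met when the one before it is completed fails the run):
1. square key pressed to its click with the fingers, the oblong key still up (value of joint key_square above 0.004 m and contact force between the fingers and unit_square above 0.5 N and value of joint key_oblong below 0.0015 m), for 0.05 s.
2. square key back up (value of joint each of key_square, key_oblong below 0.0015 m), for 0.05 s.
3. then the oblong key pressed to its click with the fingers, the square key up (value of joint key_oblong above 0.004 m and contact force between the fingers and unit_oblong above 0.5 N and value of joint key_square below 0.0015 m), for 0.05 s.
At the end, for the whole second after the job is handed in: All three keys are up again (within 1.5 mm), the three units stand within 15 mm of where they were and at rest, and the four loose things lie within 10 mm of where they were (all of step 2 and value of joint key_round below 0.0015 m and distance of each of unit_round, unit_square, unit_oblong from where it was at the start of the episode below 0.015 m and linear speed of each of unit_round, unit_square, unit_oblong below 0.02 m/s and distance of each of heat_sink_1, heat_sink_2, usb_stick, marker_green from where it was at the start of the episode below 0.01 m); the robot touches nothing.
It fails at once if the round key or its housing is touched (contact force between any of the fingers, the arm and unit_round above 0.3 N).
It fails at once if the square or oblong key unit is pressed harder than 20 N (contact force between any of the fingers, the arm and unit_square above 20 N or contact force between any of the fingers, the arm and unit_oblong above 20 N).
It fails at once if a key unit is shoved more than 15 mm or lifted more than 6 mm (distance of any of unit_round, unit_square, unit_oblong from where it was at the start of the episode above 0.015 m or height (world z) of any of unit_round, unit_square, unit_oblong above 0.006 m).
It fails at once if a heat sink, the USB stick or the marker is displaced more than 10 mm (distance of any of heat_sink_1, heat_sink_2, usb_stick, marker_green from where it was at the start of the episode above 0.01 m).
It also fails if it takes over 42 s, if anything falls off the work surface, if the arm or the gripper's body presses on something with over 40 N, if the wrist force passes 120 N, or if a joint passes its speed limit or range.

ROBOT

A 6-joint arm with a two-finger parallel gripper is mounted at the origin on a cart in front of the work surface, level with it; the furniture and walls round the work are solid. World frame = base frame: x ahead of the robot, y to its left, z up, the work surface at z = 0. Lengths are in mm, angles in rad, forces in N, time in s.
With the tool pointing down it reaches from about 350 to 725 mm from the base axis. Payload 4.3 kg.
Tool frame: the origin (TCP) lies midway between the tips of the shut fingers; the grasp point (between the pads) lies 19 mm behind it; z points along the fingers, y is the line along which they close (so a half turn about z gives the same grasp; the last joint's range is limited). The gripper opens to 85 mm and grips with 20 to 120 N. Pads are 22 mm wide; open, the fingers measure 114 mm over their backs; the gripper's body (76 mm by 85 mm) begins 54 mm behind the grasp point. The pads swing forward as they close: fully open they stand 13 mm farther back than shut.
Start: joints at [-1.254, 0.377, 0.081, 1.274, 0, 1.46], TCP at [238.042, -523.453, 231.329] pointing down, gripper open.
Joint ranges: [-2.72, 2.72], [-0.84, 1.66], [-1.02, 1.22], [-1.77, 2.12], [-1.37, 1.28], [-3.14, 3.14]. Speed limits (rad/s): [2.57, 2.57, 3.14, 3.14, 3.14, 3.14].

INTERFACE

Orientations are given as a unit quaternion [w, x, y, z].
In Python, from cell import arm gives the robot as it stands. The module is installed in compiled form; this text tells all that it offers.
- The arm moves only by the shell command python3 -m handwheel 'ROWS' [FORCE]. ROWS is JSON, a list of rows, each a list of 5 numbers: the shift along the tool's x, y, z in mm, then the turn about the tool's z in degrees, then the finger opening in mm, from 0 to 85.4. In form: [[x, y, z, roll, jaw], ...]. A call has 1 to 20 rows; each row is the pose to reach, as a shift and turn from the pose commanded when the call began, along the tool's axes at that moment; what a row does not reach only later rows make up. A row lasts 1/8 s, in which the tool goes at most 62.5 mm and 10.7 degrees, less where a joint would pass 70% of its speed; a pose out of reach is approached as far as the arm can. A call with a gripper value outside its range is refused whole. The fingers move at their own pace and stop on an object; FORCE is the grip in N (left out, the last holds). Time passes only in rows, so rows that repeat a pose let the fingers close. It gives the time, the measured TCP pose, the force, the opening and the grip force at its end, in the units of the state.
- arm.get_obs(): the state, without advancing time (a new reading comes with each control period).
- arm.get_image(name): name is "scene" or "top"; returns a dict with "frame" (420x560x3 uint8, blue, green, red), "range_z" (420x560 float32, mm along the optical axis (not along the pixel's ray), 0 where there is no reading), "fovy" (degrees; the focal length in pixels is half the picture's height over the tangent of half this angle, whatever the lens; pixels are square), "cx", "cy" (the principal point, pixels), "k1" (the pictures are not rectified: a ray, as slopes to the right and down, at radius r is drawn at 1 + k1 r^2 times it, then the intrinsics apply), "rvec" (rotation vector, rad) and "tvec" (3), from world to camera coordinates, as OpenCV has them. Camera axes: x right, y down, z forward; pixel columns grow to the right and rows downward; lengths in mm; the calibration is good to about 2 mm. A picture is of the moment at which its call begins.
- arm.job_done(): hands the job in; it is judged then, once.
Trained networks look in the newest picture that a camera, given by its name, has taken for a name from the list of things; names that differ only in an ending like _2 or _b are one class to them, and where a whole thing is asked for, a point or a joint stands for the part that bears it (a point fixed in the world has none). Each returns a list of dicts, best first, with "conf" (0 to 1); they miss things now and then, are a little off and sometimes report something else, mostly with a low value. They report only what shows in the picture. A call takes as long as a camera call.
- arm.recognise(camera, name): "location" ([x, y, z] in mm, in world coordinates, good to about 4 mm: the middle of the surface that is visible of it).
- arm.masks_of(camera, name): "mask" (420x560 bool, what is visible of it).
- arm.place_of(camera, name): "location" ([x, y, z] in mm, in world coordinates, good to about 4 mm: a listed point, or the origin of a listed thing).
The state is a dict: "time": time; "q": joint angles; "joint_velocities": joint speeds; "joint_efforts": joint torques, N m; "ee_pos": TCP position; "eef_rot": TCP orientation; "contact_force": force on the tool from outside, world axes, zero at the start; "torque": the same for the moment, N m; "width": finger opening in mm; "finger_force": force on a finger pad.
Only numpy, scipy, OpenCV 4.12 (cv2) and the standard library are available. Lean on these libraries where they do the work, as an engineer would, in place of code of your own. Each camera call takes 0.05 s, during which the arm holds its last target. There are 200 camera calls.

## Working session

There is one attempt and no reset: what is moved stays moved. The work goes in short steps, Python scripts to look and compute and a shell command to move; the robot and the scene stay as the last step left them, time stands still between calls to the robot, and variables do not carry over. Pictures are saved under pics/ and viewed, at most 10 in all, crops included, and the job is handed in when it is done.

```bash
mkdir -p pics
cat > h.py <<'E'
import numpy as np, cv2
from cell import arm
from scipy.spatial.transform import Rotation as R
def world(im,mask=None):
    h,w=im["range_z"].shape; f=h/2/np.tan(np.radians(im["fovy"])/2)
    v,u=np.mgrid[:h,:w].astype(float)
    K=np.array([[f,0,im["cx"]],[0,f,im["cy"]],[0,0,1]])
    p=cv2.undistortPoints(np.stack([u,v],-1).reshape(-1,1,2),K,np.array([im["k1"],0,0,0.])).reshape(h,w,2)
    z=im["range_z"].astype(float)
    c=np.stack([p[...,0]*z,p[...,1]*z,z],-1)
    M=cv2.Rodrigues(np.array(im["rvec"],float))[0]
    return (c-np.array(im["tvec"],float).ravel())@M
E
python3 - <<'E'
from h import *
for c in ["top","scene"]:
    im=arm.get_image(c); cv2.imwrite(f"pics/{c}0.png",im["frame"]); W=world(im)
    for n in ["round_top","square_top","oblong_top","heat_sink_1","usb_stick","marker_green"]:
        print(c,n,[(np.round(d["location"]),round(d["conf"],2)) for d in arm.place_of(c,n)][:3])
    # key tops: white at z~44
    g=im["frame"].min(2)>140; m=(g&(abs(W[...,2]-44)<6)&(im["range_z"]>0)).astype(np.uint8)
    n,l,s,ce=cv2.connectedComponentsWithStats(m)
    for i in range(1,n):
        if s[i,4]>40:
            P=W[l==i]; r=cv2.minAreaRect(P[:,:2].astype(np.float32)); print(c,"blob",s[i],np.round(P.mean(0)),np.round(r[0]),np.round(r[1]),round(r[2]))
o=arm.get_obs(); print(o["q"],o["ee_pos"],o["eef_rot"],o["contact_force"],o["width"],o["time"])
print(R.from_quat(np.roll(o["eef_rot"],-1)).as_matrix().round(3))
E
```

```text
top round_top [(array([438.,  88.,  43.]), 0.77), (array([386., 207.,   3.]), 0.16)]
top square_top [(array([477., -91.,  43.]), 0.58)]
top oblong_top [(array([422., 319.,  42.]), 0.95)]
top heat_sink_1 [(array([385., 208.,  -0.]), 0.77), (array([414., -10.,  -3.]), 0.62), (array([476., -93.,  45.]), 0.38)]
top usb_stick [(array([529., -10.,   2.]), 0.82)]
top marker_green [(array([507., 205.,  -1.]), 0.84)]
top blob [ 58 121  38  37 616] [612. 499.  40.] [612. 499.] [70. 70.] 75
top blob [378 201  21  21 393] [476. -92.  43.] [476. -92.] [37. 38.] 4
top blob [283 220  22  22 376] [440.  86.  43.] [439.  85.] [39. 39.] 0
top blob [150 230  33  19 382] [422. 322.  43.] [422. 323.] [58. 23.] 74
scene round_top [(array([439.,  92.,  48.]), 0.64)]
scene square_top [(array([476., -91.,  47.]), 0.94)]
scene oblong_top [(array([423., 320.,  42.]), 0.67), (array([439.,  84.,  -4.]), 0.54)]
scene heat_sink_1 [(array([384., 206.,  -3.]), 0.62), (array([411.,  -9.,   0.]), 0.57)]
scene usb_stick [(array([530.,  -4.,  -2.]), 0.58)]
scene marker_green [(array([510., 201.,   0.]), 0.86)]
scene blob [257  92  25  14 237] [611. 499.  41.] [611. 500.] [68. 69.] 64
scene blob [223 145  11  17 157] [422. 322.  46.] [422. 324.] [61. 24.] 73
scene blob [265 212  20  16 242] [439.  86.  46.] [439.  87.] [39. 41.] 16
scene blob [319 269  27  23 348] [476. -91.  45.] [476. -91.] [38. 37.] 3
[-1.25428929e+00  3.77276730e-01  8.10157144e-02  1.27440071e+00
  1.59996938e-05  1.46046613e+00] [ 238.05481898 -523.45640386  231.34876527] [6.61206936e-05 9.77312554e-01 2.11802187e-01 1.48830709e-05] [ 0.19329483 -0.23535871  0.17609612] 85.74097731216358 0.7
[[ 0.91   0.414  0.   ]
 [ 0.414 -0.91  -0.   ]
 [ 0.     0.    -1.   ]]
```

View pics/top0.png

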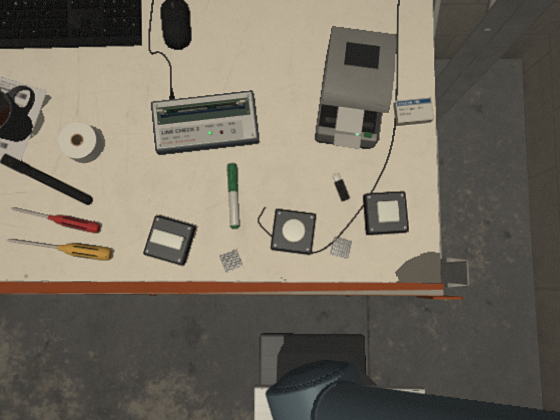

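```bash
cat > to.py <<'E'
# usage: to.py x y z : tool-frame shift from current pose
import sys; from h import *
o=arm.get_obs(); M=R.from_quat(np.roll(o["eef_rot"],-1)).as_matrix()
for i in range(1,len(sys.argv),3):
    print((M.T@(np.array(sys.argv[i:i+3],float)-o["ee_pos"])).round(1))
E
python3 to.py 476 -92 150  476 -92 60
python3 - <<'E'
from h import *
im=arm.get_image("top"); W=world(im); z=W[...,2]
# anything tall in the work zone
m=(z>60)&(W[...,0]>200)&(W[...,0]<700)&(abs(W[...,1])<650)
n,l,s,c=cv2.connectedComponentsWithStats(m.astype(np.uint8))
for i in range(1,n):
    if s[i,4]>20: P=W[l==i]; print(s[i],P.min(0).round(),P.max(0).round())
E
```

```text
[ 395.2 -294.2   81.3]
[ 395.2 -294.3  171.3]
[ 316   73   78   76 3890] [341. -83.  60.] [ 700.  112. 1022.]
[  0  85  34  52 717] [341. 112.  60.] [ 700.  634. 1022.]
[165 101  71  10 189] [341. 112.  60.] [ 681.  326. 1022.]
[ 275  360  285   60 7363] [200. -87. 233.] [ 341.  117. 1022.]
```

The top view shows the square key at about (388,212), the round one at (293,230) and the oblong one at (170,240). All three match the network and blob positions. There is a grey shape at (418,265), so I'll check its height and look at the scene view before moving.

Run:
```python
from h import *
im=arm.get_image("top"); W=world(im)
for u,v in [(418,265),(405,272),(435,272),(455,272),(388,212),(388,228)]: print(u,v,W[v,u].round())
```

```text
418 265 [ 378. -155.    1.]
405 272 [ 341.  112. 1022.]
435 272 [ 365. -188.   -3.]
455 272 [ 366. -248.  -68.]
388 212 [474. -91.  44.]
388 228 [446. -94.  29.]
```

View pics/scene0.png

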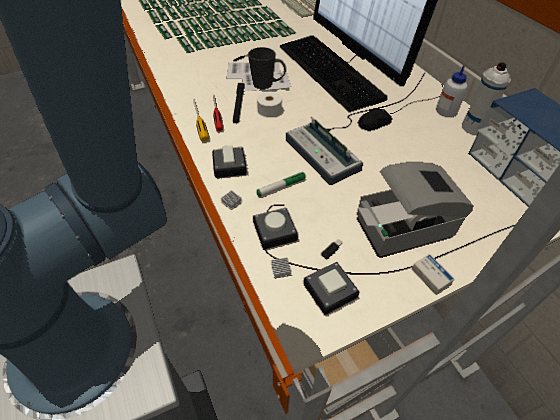

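The scene view shows the keys at (332,282), (275,225) and (229,160). A grey frame runs along the right edge from about (360,390) to (550,150), close to the arm's path, so I'll locate it.

Run:
```python
from h import *
for c in ["scene","top"]:
    im=arm.get_image(c); W=world(im); z=W[...,2]
    m=(z>10)&(W[...,0]>150)&(W[...,0]<1200)&(W[...,1]<-140)&(W[...,1]>-700)&(im["range_z"]>0)
    P=W[m]; print(c,m.sum())
    for lo in range(10,700,60):
        Q=P[(P[:,2]>=lo)&(P[:,2]<lo+60)]
        if len(Q)>5: print(lo,len(Q),Q.min(0).round(),Q.max(0).round())
im=arm.get_image("scene");W=world(im)
for u,v in [(400,345),(450,280),(500,210),(540,160),(340,385),(380,345)]: print(u,v,W[v,u].round())
```

```text
scene 5343
10 1266 [ 314. -251.   10.] [ 765. -140.   70.]
70 722 [ 712. -251.   70.] [ 765. -210.  130.]
130 907 [ 711. -252.  130.] [ 766. -209.  190.]
190 1080 [ 711. -251.  190.] [ 764. -209.  250.]
250 1057 [ 711. -252.  250.] [ 746. -210.  310.]
310 311 [ 711. -237.  310.] [ 716. -209.  353.]
top 5015
10 1171 [ 314. -254.   10.] [ 766. -140.   70.]
70 635 [ 712. -252.   70.] [ 767. -209.  130.]
130 805 [ 712. -252.  130.] [ 788. -209.  190.]
190 1034 [ 712. -253.  190.] [ 802. -210.  250.]
250 805 [ 712. -253.  250.] [ 767. -210.  310.]
310 565 [ 711. -253.  310.] [ 718. -209.  358.]
400 345 [ 834. -105. -648.]
450 280 [ 695. -181.   24.]
500 210 [951. -79.  -1.]
540 160 [1018.  -65.  123.]
340 385 [ 444. -224. -150.]
380 345 [ 822.  -45. -777.]
```

```bash
python3 -m handwheel '[[20,-15,0,0,60],[60,-45,0,0,0],[105,-78,0,0,0],[150,-112,0,0,0],[195,-145,0,0,0],[240,-179,0,0,0],[285,-212,0,0,0],[330,-246,0,0,0],[370,-275,0,0,0],[395,-294,0,0,0],[395,-294,0,0,0],[395,-294,40,0,0],[395,-294,80,0,0],[395,-294,110,0,0],[395,-294,130,0,0],[395,-294,130,0,0],[395,-294,130,0,0]]'
python3 - <<'E'
from h import *
for c in ["top","scene"]:
    im=arm.get_image(c); W=world(im); cv2.imwrite(f"pics/{c}1.png",im["frame"])
o=arm.get_obs(); print(o["ee_pos"],o["contact_force"],o["width"],o["time"])
E
python3 to.py 476 -92 50
```

```text
time: 3.08
ee_pos: [476.3, -93.1, 102.2]
eef_rot: [0.0, 0.977, 0.211, 0.0]
contact_force: [-0.1, -0.7, 0.3]
width: 0.2
finger_force: 0.0
[476.84603654 -92.97328842 102.5354165 ] [-0.00136928 -0.51194156  0.09221026] -0.08621625657929345 3.175
[-0.5 -1.3 52.5]
```

View pics/scene1.png

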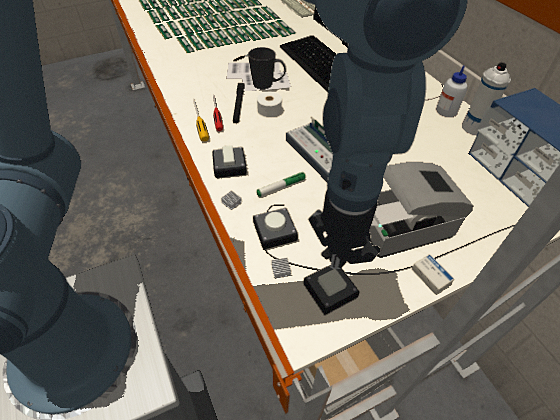

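The closed fingertips are above the square key: tip at about (337,262), key at (332,282). The way down is clear, so I'll go down gently.

```bash
python3 -m handwheel '[[0,-1,20,0,0],[0,-1,40,0,0],[0,-1,50,0,0],[0,-1,53,0,0],[0,-1,55,0,0],[0,-1,55,0,0],[0,-1,55,0,0]]'
```

```text
time: 4.05
ee_pos: [475.9, -91.6, 46.7]
eef_rot: [0.0, 0.977, 0.212, 0.0]
contact_force: [0.4, 0.2, -0.1]
width: -0.4
finger_force: 0.0
```

```bash
python3 -m handwheel '[[0,0,1.5,0,0],[0,0,3,0,0],[0,0,4.5,0,0],[0,0,6,0,0],[0,0,6,0,0],[0,0,6,0,0]]'
```

```text
time: 4.8
ee_pos: [475.7, -91.5, 40.4]
eef_rot: [0.0, 0.977, 0.212, 0.0]
contact_force: [-0.3, 0.7, 3.4]
width: -0.1
finger_force: 1.7
```

```bash
python3 -m handwheel '[[0,0,1,0,0],[0,0,2,0,0],[0,0,2.7,0,0],[0,0,2.7,0,0],[0,0,2.7,0,0]]'
```

```text
time: 5.42
ee_pos: [475.7, -91.5, 37.7]
eef_rot: [0.0, 0.977, 0.212, 0.0]
contact_force: [-0.3, 0.4, 5.2]
width: -0.2
finger_force: 2.6
```

5.2 N at about 6 mm of travel is past the click. Next I lift and work out the move to the oblong key.

```bash
python3 -m handwheel '[[0,0,-4,0,0],[0,0,-10,0,0],[0,0,-30,0,0],[0,0,-60,0,0],[0,0,-90,0,0],[0,0,-100,0,0],[0,0,-100,0,0]]'; python3 to.py 422 322 137 422 322 47
```

```text
time: 6.3
ee_pos: [475.6, -91.4, 137.6]
eef_rot: [0.0, 0.977, 0.212, 0.0]
contact_force: [-0.1, -1.0, -0.4]
width: -0.1
finger_force: 0.0
[ 122.4 -398.5    0.5]
[ 122.3 -398.6   90.5]
```

```bash
python3 -m handwheel '[[6,-20,0,0,0],[18,-60,0,0,0],[32,-105,0,0,0],[46,-150,0,0,0],[60,-195,0,0,0],[74,-240,0,0,0],[87,-285,0,0,0],[101,-330,0,0,0],[113,-370,0,0,0],[120,-392,0,0,0],[122,-398,0,0,0],[122,-398,0,0,0],[122,-398,30,0,0],[122,-398,60,0,0],[122,-398,60,0,0],[122,-398,60,0,0]]'; python3 to.py 422 322 47
python3 - <<'E'
from h import *
for c in ["scene","top"]:
    im=arm.get_image(c); cv2.imwrite(f"pics/{c}2.png",im["frame"])
    print([(np.round(d["location"]),round(d["conf"],2)) for d in arm.place_of(c,"oblong_top")][:2])
cv2.imwrite("pics/scene2c.png",cv2.resize(cv2.imread("pics/scene2.png")[80:300,130:400],None,fx=2.5,fy=2.5))
E
```

```text
time: 8.3
ee_pos: [434.6, 296.6, 78.5]
eef_rot: [-0.011, 0.973, 0.231, -0.002]
contact_force: [0.3, -0.2, -0.6]
width: -0.1
finger_force: 0.0
[  0.1 -27.7  32.1]
[(array([421., 324.,  49.]), 0.7)]
[(array([421., 319.,  48.]), 0.61), (array([389., 209.,  -0.]), 0.21)]
```

View pics/scene2c.png

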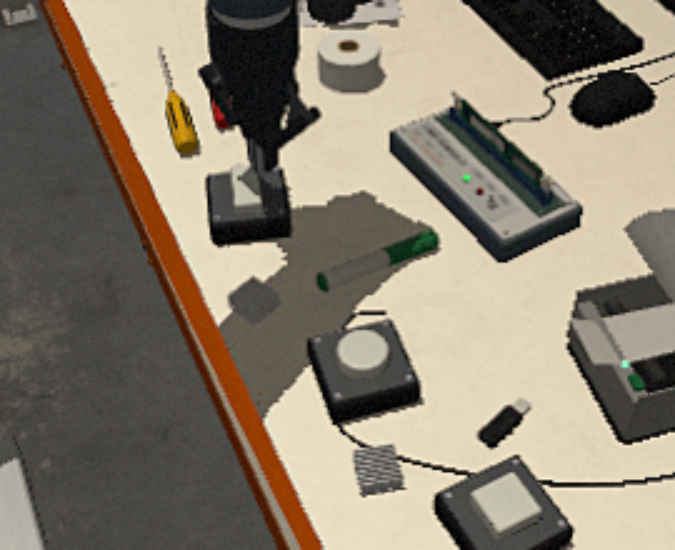

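The tool stopped 28 mm short, and the crop shows the tip over the housing edge beside the oblong key at about (265,165). The last joint has probably hit its range limit, so I'll roll back at this height.

```bash
python3 -c "
from cell import arm; print(arm.get_obs()['q'])"; python3 -m handwheel '[[0,0,0,-10,0],[0,0,0,-20,0],[0,0,0,-30,0],[0,0,0,-40,0],[0,0,0,-45,0],[0,0,0,-45,0],[0,0,0,-45,0]]';  python3 to.py 422 322 47; python3 -c "
from cell import arm; print(arm.get_obs()['q'])"
```

```text
[ 0.46576962  0.37666756 -0.33392506  0.85825529  0.02240065  3.14055946]
time: 9.38
ee_pos: [434.3, 297.1, 77.9]
eef_rot: [-0.011, 0.811, 0.586, 0.002]
contact_force: [0.2, 0.2, 0.3]
width: 0.1
finger_force: 0.0
[ 19.3 -19.   31.6]
[ 0.46601866  0.3776256  -0.33517845  0.85778512  0.02243855  2.35644138]
```

```bash
python3 -m handwheel '[[10,-10,0,0,0],[19,-19,0,0,0],[19,-19,10,0,0],[19,-19,24,0,0],[19,-19,29,0,0],[19,-19,31,0,0],[19,-19,31,0,0],[19,-19,31,0,0]]';  python3 to.py 422 322 44
```

```text
time: 10.38
ee_pos: [422.0, 321.7, 47.5]
eef_rot: [-0.011, 0.81, 0.586, 0.002]
contact_force: [0.8, -0.3, 0.0]
width: -0.3
finger_force: 0.0
[ 0.3 -0.1  3.5]
```

```bash
python3 -m handwheel '[[0,0,1.5,0,0],[0,0,3,0,0],[0,0,4.5,0,0],[0,0,6,0,0],[0,0,7,0,0],[0,0,7,0,0],[0,0,7,0,0]]'
```

```text
time: 11.25
ee_pos: [421.8, 321.7, 40.3]
eef_rot: [-0.011, 0.81, 0.586, 0.002]
contact_force: [-0.3, -0.1, 2.8]
width: -0.4
finger_force: 1.8
```

```bash
python3 -m handwheel '[[0,0,1,0,0],[0,0,2,0,0],[0,0,2.8,0,0],[0,0,2.8,0,0],[0,0,2.8,0,0]]'
```

```text
time: 11.88
ee_pos: [421.8, 321.8, 37.5]
eef_rot: [-0.011, 0.81, 0.586, 0.002]
contact_force: [-0.3, -1.8, 5.4]
width: -0.2
finger_force: 2.6
```

5.4 N is past the click, so I withdraw.

```bash
python3 -m handwheel '[[0,0,-4,0,0],[0,0,-10,0,0],[0,0,-30,0,0],[0,0,-60,0,0],[0,0,-90,0,0],[0,0,-120,0,0],[0,0,-130,0,0],[0,0,-130,0,0],[0,0,-130,0,0]]'
python3 - <<'E'
from h import *
for c in ["top","scene"]:
    im=arm.get_image(c)
    for n in ["round_top","square_top","oblong_top","heat_sink_1","usb_stick","marker_green"]:
        print(c,n,[(np.round(d["location"]),round(d["conf"],2)) for d in arm.place_of(c,n)][:2])
E
```

```text
time: 13.0
ee_pos: [422.0, 318.7, 165.8]
eef_rot: [-0.011, 0.81, 0.586, 0.0]
contact_force: [-0.6, -0.6, 0.2]
width: -0.2
finger_force: 0.0
top round_top [(array([436.,  87.,  43.]), 0.66)]
top square_top [(array([477., -92.,  41.]), 0.66)]
top oblong_top [(array([424., 321.,  42.]), 0.7)]
top heat_sink_1 [(array([414.,  -9.,   4.]), 0.55), (array([387., 206.,   2.]), 0.52)]
top usb_stick [(array([533.,  -9.,   2.]), 0.6)]
top marker_green [(array([508., 203.,  -1.]), 0.94)]
scene round_top [(array([437.,  91.,  44.]), 0.63)]
scene square_top [(array([479., -92.,  45.]), 0.7)]
scene oblong_top [(array([424., 320.,  46.]), 0.48)]
scene heat_sink_1 [(array([383., 208.,  -0.]), 0.75), (array([412.,  -6.,   3.]), 0.53)]
scene usb_stick [(array([535.,  -6.,   1.]), 0.49)]
scene marker_green [(array([513., 201.,  -1.]), 0.81)]
```

```bash
python3 -c "
from cell import arm; print(arm.job_done())"
```

```text
the job is handed in; nothing more can be done
None
```

I pressed the square key (5.2 N) and then the oblong key (5.4 N) past the 4 N click, let each spring back, withdrew and handed in at about 13 s; a final camera check found nothing moved beyond measurement error, and no verdict was returned.

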